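# Count out the loaded tube carrier and hold it up for inspection

### The job

Count the next rack out: push the tally counter's plunger all the way down to its stop, then take the carrier that has tubes in it by its handle, lift it out of the loading tray and hold it up level and still, with its base about 12 cm above the bench, so that the tubes can be inspected. Finish while still holding it there; do not put it down or tip it. Leave the empty carrier in its nest and the other things on the bench where they are.

Things in the scene. Friction and masses are not known exactly. Their poses are not given: they have to be found in the camera images.
- carrier: Loaded tube carrier (loose, 0.3 to 0.6 kg): grey rack, base 130 (x) by 56 (y), seven red-capped glass tubes, cap tops 108 above its underside; hole column at the -x end empty, so its weight is centred about 3 mm towards +x. Handle bar above. Origin: centre of underside; z up. Starts in either nest of the tray, underside 6 above the bench, axes parallel to the tray's.
- carrier_handle (a point): Centre of the loaded carrier's flat handle bar, 142 above its underside: 130 long (carrier's x), 12 wide (y), 16 high (from 134 to 150), on two end posts 8 thick, so 26 mm free between bar and caps. Axes as the carrier's.
- empty_carrier: An identical grey carrier (0.3 kg) with no tubes, standing in the tray's other nest; same origin and axes. It stays where it is.
- tray: Bare metal loading tray fixed to the bench, 170 (x) by 260 (y), floor 6 thick. Two nests, centred 65 either side of its origin along its y, with 4 mm rim walls up to 12 above the bench and 3 mm of play round a carrier's foot. Origin: centre of its underside, on the bench.
- counter: Desk tally counter fixed to the bench: metal housing 70 (x) by 60 (y) by 46 high, a number window on its -x face, the round plunger upright in the middle of its top. Origin: centre of its underside.
- plunger_top (a point): Centre of the top face of the tally counter's plunger head, a steel disc 26 across and 8 thick; 72 above the bench when up, 62 at its stop. Moves with the plunger.
- plunger (a joint): How far the plunger is pressed straight down: 0 up, 0.010 at its stop. Spring: about 2.3 N to start it, 7 N at the stop; it springs back up when let go.
- marker: Bystander, loose: black and grey marker pen lying flat, 145 x 13 x 14 mm. Origin: on its underside near the middle.
- cup: Bystander, loose: small white open sample cup, 48 across, 50 high mm. Origin: on its underside near the middle.
- reagent: Bystander, loose: amber reagent bottle, 48 across, 90 high mm. Origin: on its underside near the middle.
- label_box: Bystander, loose: cardboard label box, 80 x 110 x 60 high mm. Origin: on its underside near the middle.
- scanner: Bystander, loose: handheld bar-code scanner lying flat, about 145 x 60 x 36 mm. Origin: on its underside near the middle.
Not all that is in view belongs to the job. What is shaped like the carrier but purple is not meant. Leave any purple look-alike of the counter alone.

How it is judged:
On the way, in this order (a step that is already met when the one before it is completed fails the run):
1. the tally plunger is pushed down to its stop (within 1 mm) while the loaded carrier still stands in its nest (value of joint plunger above 0.009 m and height (world z) of carrier below 0.012 m), for 0.1 s.
2. the loaded carrier is lifted clear of the tray in the gripper (height (world z) of carrier above 0.03 m and contact force between carrier and tray below 0.05 N and contact force between carrier and the fingers above 1 N), for 0.2 s.
At the end, for the whole second after the job is handed in: The loaded carrier hangs from the gripper, its underside 8.5 to 16 cm above the bench, tilted by less than 5 degrees, still (under 2 cm/s and 0.15 rad/s), touching only the fingers; the plunger is back up; the empty carrier is in its nest (height (world z) of carrier between 0.085 and 0.16 m and contact force between carrier and the fingers above 1 N and contact force between carrier and tray below 0.05 N and contact force between carrier and empty_carrier below 0.05 N and contact force between carrier and marker below 0.05 N and contact force between carrier and cup below 0.05 N and contact force between carrier and reagent below 0.05 N and contact force between carrier and label_box below 0.05 N and contact force between carrier and scanner below 0.05 N and angle between carrier's own z axis and vertical below 0.09 rad and linear speed of carrier below 0.02 m/s and angular speed of carrier below 0.15 rad/s and value of joint plunger below 0.003 m and horizontal distance between empty_carrier and tray below 0.08 m and height (world z) of empty_carrier below 0.012 m); the arm keeps its last pose, push and grip.
It fails at once if the loaded carrier is tipped by more than 20 degrees (angle between carrier's own z axis and vertical above 0.35 rad).
It fails at once if the empty carrier is taken out of its nest or tipped (distance of empty_carrier from where it was at the start of the episode above 0.02 m or angle between empty_carrier's own z axis and vertical above 0.2 rad).
It fails at once if another thing on the bench is pushed by more than 3 cm or knocked over (distance of any of marker, cup, reagent, label_box, scanner from where it was at the start of the episode above 0.03 m or angle between any of marker, cup, reagent, label_box, scanner's own z axis and vertical above 0.5 rad).
It also fails if it takes over 43 s, if anything falls off the work surface, if the arm or the gripper's body presses on something with over 40 N, if the wrist force passes 120 N, or if a joint passes its speed limit or range.

### The arm

A 7-joint arm with a two-finger parallel gripper is mounted at the origin on the work surface. World frame = base frame: x ahead of the robot, y to its left, z up, the work surface at z = 0. Lengths are in m, angles in rad, forces in N, time in s.
With the tool pointing down it reaches from about 0.4 to 0.85 m from the base axis. Payload 10.4 kg.
Tool frame: the origin (TCP) lies between the finger pads; the fingertips stand ahead of it and the grasp point (between the pads) lies 5 mm behind it (manip.tip_extent is the z of the fingertips in the tool frame, in m); z points along the fingers, y is the line along which they close (so a half turn about z gives the same grasp; the last joint's range is limited). The gripper opens to 85 mm and grips with 20 to 120 N. Pads are 22 mm wide; open, the fingers measure 114 mm over their backs; the gripper's body (76 mm by 85 mm) begins 54 mm behind the grasp point. The pads swing forward as they close: fully open they stand 13 mm farther back than shut.
Start: joints at [-0.023, 0.332, -0.065, 1.46, 0.022, 1.35, -0.088], TCP at [0.625, 0, 0.245] pointing down, gripper open.
Joint ranges: [-2.6, 2.6], [-0.5, 2.12], [-1.47, 1.34], [0.16, 2.42], [-1.27, 4.41], [0.06, 2.06], [-2.6, 2.6]. Speed limits (rad/s): [2.22, 2.22, 2.79, 2.79, 3.14, 3.14, 3.14].

### API

Orientations are given as a unit quaternion [x, y, z, w].
In Python, from workcell import status, viewer, manip gives the robot as it stands.
- The arm moves only by the tool play_rows, never from a script. Its argument "plan" is one flat list of numbers, 7 for each row, row after row: the turn, a rotation vector about the tool's x, y, z in degrees, then the shift along the tool's x, y, z in m, then the opening, from 0 (shut) to 1 (fully open). In form: [ax, ay, az, dx, dy, dz, grip, ax, ay, az, dx, dy, dz, grip, ...]. A call has 1 to 20 rows; each row is the pose to reach, as a shift and turn from the pose commanded when the call began, along the tool's axes at that moment; what a row does not reach only later rows make up. A row lasts 1/8 s, in which the tool goes at most 62.5 mm and 10.7 degrees, less where a joint would pass 70% of its speed; a pose out of reach is approached as far as the arm can. A call with a gripper value outside its range is refused whole. The fingers move at their own pace and stop on an object; "squeeze" is the grip in N (left out, the last holds). Time passes only in rows, so rows that repeat a pose let the fingers close. It gives the time, the measured TCP pose, the force, the opening and the grip force at its end, in the units of the state.
- status.get_obs(): the state, without advancing time (a new reading comes with each control period).
- viewer.camera(name): name is "scene" or "side" or "wrist"; returns the picture (384x512x3 uint8, red, green, blue); there is no depth.
- viewer.camera_model(name): a dict with "fx", "fy", "cx", "cy" (pixels), "R" (3x3) and "t" (3): a world point X has camera coordinates R X + t. Camera axes: x right, y down, z forward; pixel columns grow to the right and rows downward; lengths in m; the calibration is good to about 2 mm. The wrist camera is an equidistant fisheye: a pixel r from the principal point sees the ray r / f radians off the axis. A picture is of the moment at which its call begins: read the wrist's pose just before it. camera_model takes no time and is no camera call; for the wrist camera it gives the pose at the moment of the call.
- manip.hand_in(): hands the job in; it is judged then, once.
The state is a dict: "clock": time; "joint_pos": joint angles; "joint_velocities": joint speeds; "tau": joint torques, N m; "position": TCP position; "ee_rot": TCP orientation; "ft_force": force on the tool from outside, world axes, zero at the start; "torque": the same for the moment, N m; "grip_width": opening from 0.0 (shut) to 1.0 (fully open); "grasp_force": force on a finger pad.
Only numpy, scipy, OpenCV 4.12 (cv2) and the standard library are available. Lean on these libraries where they do the work, as an engineer would, in place of code of your own. Each camera call takes 0.05 s, during which the arm holds its last target. There are 200 camera calls.

## Working session

There is one attempt and no reset: what is moved stays moved. The work goes in short steps, Python scripts to look and compute and a tool call to move; the robot and the scene stay as the last step left them, time stands still between calls to the robot, and variables do not carry over. Pictures are saved under pics/ and viewed, at most 10 in all, crops included, and the job is handed in when it is done.

Besides the shell and the picture viewer there is one more tool, called after ">>>" by a JSON object that holds its "method" and its "body", one argument or row to a line. play_rows: Moves the arm, as the interface text tells. Its arguments: {"type":"object","properties":{"plan":{"type":"array","items":{"type":"number"}},"squeeze":{"type":"number"}},"required":["plan"]}

```bash
mkdir -p pics; ls
cat > h.py <<'E'
import numpy as np, cv2
from workcell import status, viewer, manip
def snap(n,f):
    m=viewer.camera_model(n); im=np.array(viewer.camera(n)); cv2.imwrite(f'pics/{f}.png',im[...,::-1]); np.savez(f'pics/{f}.npz',im=im,**{k:np.array(v) for k,v in m.items()}); return im,m
def load(f):
    d=np.load(f'pics/{f}.npz'); return d['im'],{k:d[k] for k in d.files if k!='im'}
def ray(m,u,v,fish=False):
    R=np.array(m['R']);t=np.array(m['t'])
    a=(u-m['cx'])/m['fx'];b=(v-m['cy'])/m['fy']
    if fish:
        r=np.hypot(a,b); s=np.sin(r)/max(r,1e-9); d=np.array([a*s,b*s,np.cos(r)])
    else: d=np.array([a,b,1.])
    d=R.T@d
    return -R.T@t,d/np.linalg.norm(d)
def onz(m,u,v,z,fish=False):
    o,d=ray(m,u,v,fish); return o+d*(z-o[2])/d[2]
def tri(rays):
    A=0;b=0
    for o,d in rays:
        P=np.eye(3)-np.outer(d,d);A=A+P;b=b+P@o
    X=np.linalg.solve(A,b); return X,[np.linalg.norm((np.eye(3)-np.outer(d,d))@(X-o)) for o,d in rays]
def proj(m,X,fish=False):
    c=np.array(m['R'])@X+m['t']
    if fish:
        th=np.arctan2(np.hypot(c[0],c[1]),c[2]);p=c[:2]/np.hypot(c[0],c[1])*th
    else: p=c[:2]/c[2]
    return p*[m['fx'],m['fy']]+[m['cx'],m['cy']]
E
python3 - <<'E'
from h import *
ims=[snap(n,n+'0') for n in('scene','side','wrist')]
for im,m in ims: print(m['fx'],m['cx'],np.round(-np.array(m['R']).T@m['t'],3))
print(status.get_obs(), manip.tip_extent)
a=np.hstack([i[0] for i in ims[:2]])
cv2.imwrite('pics/a.png',cv2.resize(a,None,fx=.78,fy=.78)[...,::-1])
E
```

```text
pics
454.8429238130554 253.42015050745556 [ 1.056 -0.759  1.023]
388.0014813662918 258.9579954454639 [0.38  0.651 0.829]
297.3186396354542 255.12295092919538 [0.624 0.067 0.373]
{'clock': 0.15, 'joint_pos': array([-0.02259129,  0.33273877, -0.06467681,  1.46070634,  0.02161283,
        1.34992455, -0.08847856]), 'joint_velocities': array([ 0.00047036, -0.00288303, -0.00035438, -0.00219124, -0.00206509,
       -0.00062741,  0.00017643]), 'tau': array([ 1.13752249e-03, -6.25829744e+01,  4.95374459e-02, -3.91853535e+01,
        1.63436425e-02,  7.44175835e-03, -2.63868424e-05]), 'position': array([ 6.24741068e-01, -2.23385341e-05,  2.44711190e-01]), 'ee_rot': array([ 7.07103265e-01,  7.07110090e-01, -4.04931019e-04, -3.58393114e-04]), 'ft_force': array([-0.02574681,  0.28473277, -0.40748136]), 'torque': array([-0.03847799,  0.06941778,  0.01658367]), 'grasp_force': 0.0, 'grip_width': 0.9989109061690711} 0.014
```

View pics/scene0.png

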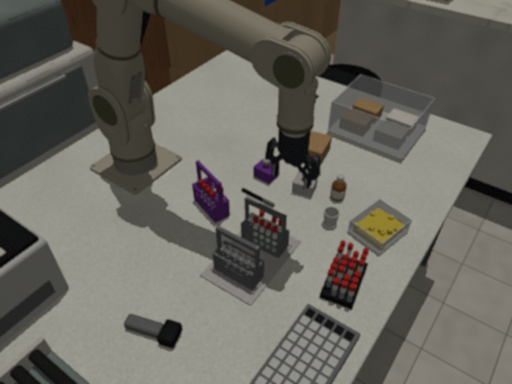

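View pics/side0.png

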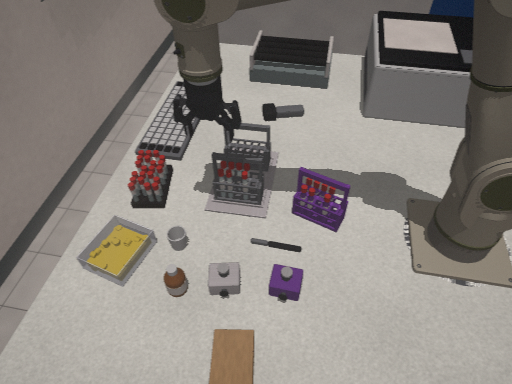

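View pics/wrist0.png

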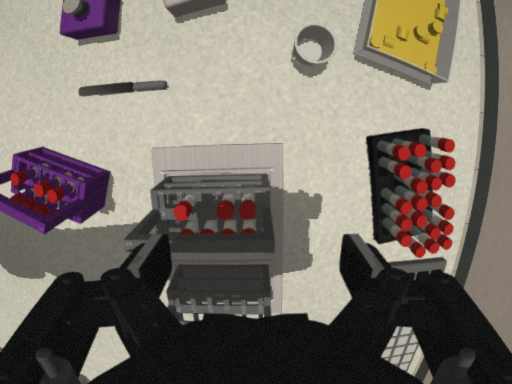

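Loaded grey carrier: wrist (215,210), side (240,180), scene (266,225). It could be confused with:
- the empty grey carrier, side (247,150), scene (238,262)
- the purple carrier, side (320,200), scene (210,195)
- the black tube rack, side (150,180), scene (345,272)

The grey counter is at side (224,277), scene (303,185). The purple counter is at side (286,280), scene (265,170). Next is one close crop to check the choice.

Run:
```python
from h import *
s=load('side0')[0][120:300,180:310]; c=load('scene0')[0][150:300,200:330]
f=lambda a,k:cv2.resize(a,None,fx=k,fy=k,interpolation=cv2.INTER_CUBIC)
A=f(s,3);B=f(c,3)  # 540x390, 450x390
B=np.vstack([B,np.zeros((90,390,3),np.uint8)])
cv2.imwrite('pics/crop1.png',np.hstack([A,B])[...,::-1])
```

```text
(no output)
```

View pics/crop1.png

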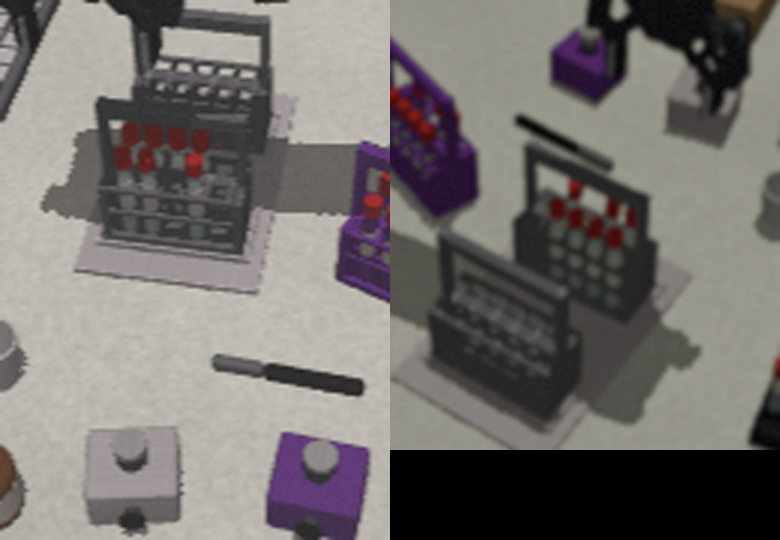

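The crop confirms it: the red-capped grey carrier is in the +y nest, nearer the counter. Its handle bar runs from side crop (98,107) to (250,121) and scene crop (527,153) to (648,200). The grey plunger is at side crop (130,445).

Run:
```python
from h import *
S=load('side0')[1];C=load('scene0')[1];W=load('wrist0')[1]
s=lambda u,v:ray(S,180+u/3,120+v/3); c=lambda u,v:ray(C,200+(u-390)/3,150+v/3)
for n,p,q in (('-x',(250,121),(527,153)),('+x',(98,107),(648,200))): print(n,tri([s(*p),c(*q)]))
print('plunger',onz(S,180+130/3,120+445/3,.072)); 
# counter housing corners at top z=.046 (side crop)
for p in((88,432),(178,428),(182,492),(86,497)): print(onz(S,180+p[0]/3,120+p[1]/3,.046))
print('marker',[onz(S,180+a/3,120+b/3,.01).round(3) for a,b in((215,362),(362,386))])
print('cup',onz(S,177,232,.05),'reag',onz(S,173,268,.09),'label',[onz(S,u,v,.06).round(3) for u,v in((215,330),(253,330))])
print('empty', tri([s(160,17),c(558,290)]),tri([s(268,22),c(443,238)]))
print('purple',[onz(S,u,v,.148).round(3) for u,v in((300,175),(346,186))])
```

```text
-x (array([ 0.51153344, -0.04606722,  0.1457333 ]), [np.float64(0.0034361553682096817), np.float64(0.0034361553682097762)])
+x (array([ 0.63909786, -0.03603374,  0.15074143]), [np.float64(0.0012611274154537802), np.float64(0.0012611274154537108)])
plunger [0.54717993 0.2303417  0.072     ]
[0.5875167  0.21088754 0.046     ]
[0.52025917 0.19473485 0.046     ]
[0.5053171  0.24694618 0.046     ]
[0.57396814 0.26393244 0.046     ]
marker [array([0.51 , 0.106, 0.01 ]), array([0.386, 0.107, 0.01 ])]
cup [0.68914224 0.14119043 0.05      ] reag [0.65042488 0.25956434 0.09      ] label [array([0.531, 0.362, 0.06 ]), array([0.457, 0.348, 0.06 ])]
empty (array([ 0.62359044, -0.16443942,  0.14576811]), [np.float64(0.009052324905260232), np.float64(0.00905232490526053)]) (array([ 0.51741229, -0.17459093,  0.149224  ]), [np.float64(0.0024175962740676286), np.float64(0.0024175962740674148)])
purple [array([ 0.411, -0.011,  0.148]), array([0.3  , 0.005, 0.148])]
```

The bar measures 128 mm long at z ≈ 0.148, as expected, and the counter measures 69 × 55 mm. Now moving to stand by the counter with the fingers closed.

>>> {"method": "play_rows", "body": {
  "plan": [0, 0, 0, 0.03, -0.015, 0, 0, 0, 0, 0, 0.07, -0.035, 0, 0, 0, 0, 0, 0.11, -0.055, 0.01, 0, 0, 0, 0, 0.145, -0.07, 0.03, 0, 0, 0, 0, 0.17, -0.078, 0.045, 0, 0, 0, 0, 0.18, -0.078, 0.05, 0, 0, 0, 0, 0.18, -0.078, 0.05, 0, 0, 0, 0, 0.18, -0.078, 0.05, 0],
  "squeeze": 30
}}

```text
clock: 1.15
position: [0.5479, 0.1786, 0.1959]
ee_rot: [0.708, 0.706, 0.0, 0.0]
ft_force: [-0.2, 0.1, 0.7]
grip_width: 0.0
grasp_force: 0.0
```

Run:
```python
from h import *
im,m=snap('wrist','wrist1'); o=status.get_obs(); print(o['clock'],o['position'],o['ee_rot'],o['grip_width'])
print(proj(m,np.array([.547,.230,.072]),True), proj(m,o['position']+[0,0,-.014],True))
```

```text
1.2 [0.54790356 0.17862137 0.19593121] [7.07831527e-01 7.06381083e-01 3.12613007e-04 4.44135605e-04] -0.003708872935695111
[254.74944947 126.78280092] [256.62435115 238.99850645]
```

View pics/wrist1.png

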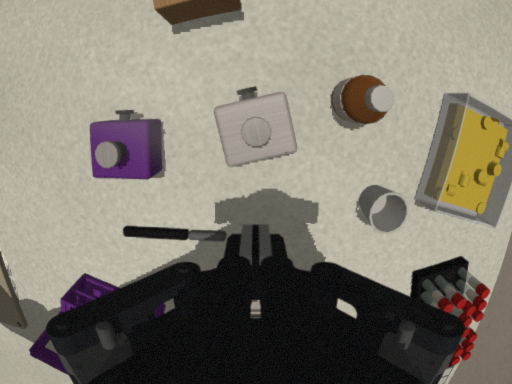

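The wrist picture shows the grey counter at (256,128) with its plunger disc centred near (256,131). The purple counter is off to the left at (125,150). The closed fingers are at (256,240).

Run:
```python
from h import *
W=load('wrist1')[1];S=load('side0')[1]
print(tri([ray(W,256,131,True),ray(S,223.3,268.3)]),onz(W,256,131,.072,True),proj(S,np.array([.548,.226,.072])))
im=load('wrist1')[0][100:165,215:300]; g=cv2.GaussianBlur(cv2.cvtColor(im,cv2.COLOR_RGB2GRAY),(3,3),0)
print(cv2.HoughCircles(g,cv2.HOUGH_GRADIENT,1,30,param1=80,param2=12,minRadius=9,maxRadius=20))
```

```text
(array([0.54848854, 0.22601845, 0.06467667]), [np.float64(0.0004464254617651129), np.float64(0.00044642546176525144)]) [0.54805315 0.22639655 0.072     ] [223.46438135 266.57160518]
[[[39.5 32.5 14.1]]]
```

>>> {"method": "play_rows", "body": {
  "plan": [0, 0, 0, 0.03, 0, 0.03, 0, 0, 0, 0, 0.048, 0, 0.07, 0, 0, 0, 0, 0.048, 0, 0.1, 0, 0, 0, 0, 0.048, 0, 0.112, 0, 0, 0, 0, 0.048, 0, 0.117, 0, 0, 0, 0, 0.048, 0, 0.117, 0]
}}

```text
clock: 1.95
position: [0.5478, 0.2275, 0.0796]
ee_rot: [0.707, 0.707, 0.0, 0.0]
ft_force: [-3.8, -1.9, 5.6]
grip_width: 0.002
grasp_force: 2.4
```

>>> {"method": "play_rows", "body": {
  "plan": [0, 0, 0, 0, 0, 0.003, 0, 0, 0, 0, 0, 0, 0.005, 0, 0, 0, 0, 0, 0, 0.006, 0, 0, 0, 0, 0, 0, 0.006, 0]
}}

```text
clock: 2.45
position: [0.5482, 0.2278, 0.0759]
ee_rot: [0.707, 0.707, 0.001, 0.001]
ft_force: [-10.2, -6.4, 24.0]
grip_width: -0.003
grasp_force: 11.6
```

>>> {"method": "play_rows", "body": {
  "plan": [0, 0, 0, 0, 0, 0, 0, 0, 0, 0, 0, 0, -0.03, 0, 0, 0, 0, 0, 0, -0.08, 0, 0, 0, 0, -0.01, 0, -0.13, 0, 0, 0, 9, -0.04, 0.003, -0.16, 0, 0, 0, 18, -0.08, 0.006, -0.17, 0.3, 0, 0, 28, -0.12, 0.01, -0.174, 1, 0, 0, 38, -0.16, 0.015, -0.174, 1, 0, 0, 48, -0.2, 0.02, -0.174, 1, 0, 0, 58, -0.235, 0.025, -0.174, 1, 0, 0, 68, -0.26, 0.029, -0.174, 1, 0, 0, 77, -0.268, 0.03, -0.174, 1, 0, 0, 85, -0.268, 0.03, -0.174, 1, 0, 0, 85, -0.268, 0.03, -0.174, 1, 0, 0, 85, -0.268, 0.03, -0.174, 1]
}}

```text
clock: 4.32
position: [0.5772, -0.0399, 0.247]
ee_rot: [0.999, 0.045, 0.001, -0.0]
ft_force: [0.0, -0.1, 0.5]
grip_width: 0.999
grasp_force: 0.0
```

Run:
```python
from h import *
im,m=snap('wrist','wrist2'); o=status.get_obs(); print(o['clock'],o['position'],o['ee_rot'],o['grip_width'],o['joint_pos'])
print([proj(m,np.array(p),True).round() for p in([.5115,-.046,.15],[.575,-.041,.15],[.639,-.036,.15])])
```

```text
4.375 [ 0.57715884 -0.03987976  0.2467883 ] [ 9.98985314e-01  4.50348616e-02  4.51662688e-04 -1.92648578e-05] 1.0009271688213934 [-0.10441189  0.22526183  0.11108732  1.59465771 -0.0256351   1.32219326
 -1.47051859]
[array([254., 267.]), array([255., 197.]), array([257., 115.])]
```

View pics/wrist2.png

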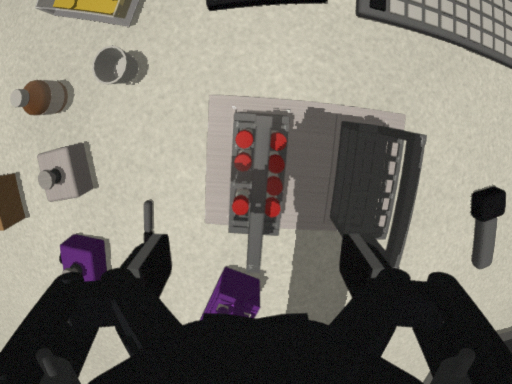

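The wrist picture shows the loaded carrier's bar running from (263,115) at the +x end to (254,268) at the −x end. The fingers straddle it, and the empty carrier is to the right at (375,185).

Run:
```python
from h import *
im,W=load('wrist2');S=load('side0')[1];C=load('scene0')[1]
g=cv2.cvtColor(im,cv2.COLOR_RGB2GRAY).astype(int)
for v in (125,175,215,230,250,262): print(v,list(g[v,238:282]))
a,b=onz(W,263,115,.156,True),onz(W,254,268,.156,True)
print(a,b,np.degrees(np.arctan2(a[1]-b[1],a[0]-b[0])),np.linalg.norm(a-b))
for p,q,r in(((250,121),(527,153),(254,266)),((98,107),(648,200),(263,117))):
  print(tri([ray(S,180+p[0]/3,120+p[1]/3),ray(C,200+(q[0]-390)/3,150+q[1]/3),ray(W,*r,True)]))
R=__import__('scipy.spatial.transform',fromlist=['Rotation']).Rotation.from_quat(status.get_obs()['ee_rot']).as_matrix();print(R.round(3))
```

```text
125 [np.int64(123), np.int64(109), np.int64(112), np.int64(109), np.int64(110), np.int64(109), np.int64(111), np.int64(108), np.int64(109), np.int64(109), np.int64(108), np.int64(108), np.int64(110), np.int64(109), np.int64(113), np.int64(114), np.int64(121), np.int64(113), np.int64(111), np.int64(109), np.int64(107), np.int64(110), np.int64(108), np.int64(111), np.int64(110), np.int64(108), np.int64(109), np.int64(109), np.int64(108), np.int64(109), np.int64(111), np.int64(107), np.int64(105), np.int64(94), np.int64(76), np.int64(67), np.int64(66), np.int64(63), np.int64(67), np.int64(67), np.int64(70), np.int64(65), np.int64(69), np.int64(80)]
175 [np.int64(69), np.int64(68), np.int64(67), np.int64(62), np.int64(67), np.int64(65), np.int64(64), np.int64(64), np.int64(68), np.int64(61), np.int64(65), np.int64(65), np.int64(64), np.int64(60), np.int64(60), np.int64(58), np.int64(61), np.int64(63), np.int64(61), np.int64(63), np.int64(59), np.int64(62), np.int64(60), np.int64(59), np.int64(60), np.int64(61), np.int64(62), np.int64(55), np.int64(61), np.int64(67), np.int64(87), np.int6
[... 2532 characters left out ...]
int64(192), np.int64(191), np.int64(194), np.int64(202), np.int64(206), np.int64(206), np.int64(205), np.int64(201), np.int64(200), np.int64(203), np.int64(201), np.int64(198), np.int64(192), np.int64(193)]
[ 0.63971013 -0.04063809  0.156     ] [ 0.51376312 -0.04538436  0.156     ] 2.158152820101817 0.12603640928199372
(array([ 0.51107619, -0.04579742,  0.1461165 ]), [np.float64(0.003046974378665116), np.float64(0.00386186612415839), np.float64(0.0009442366559389135)])
(array([ 0.63905343, -0.03828164,  0.15076281]), [np.float64(0.0013591474588426627), np.float64(0.002706136358597537), np.float64(0.002810475087932642)])
[[ 0.996  0.09   0.001]
 [ 0.09  -0.996  0.   ]
 [ 0.001  0.    -1.   ]]
```

>>> {"method": "play_rows", "body": {
  "plan": [0, 0, 3, 0.002, 0.003, 0.02, 1, 0, 0, 3, 0.002, 0.003, 0.05, 1, 0, 0, 3, 0.002, 0.003, 0.08, 1, 0, 0, 3, 0.002, 0.003, 0.098, 1, 0, 0, 3, 0.002, 0.003, 0.103, 1, 0, 0, 3, 0.002, 0.003, 0.103, 1, 0, 0, 3, 0.002, 0.003, 0.103, 0.4, 0, 0, 3, 0.002, 0.003, 0.103, 0.25, 0, 0, 3, 0.002, 0.003, 0.103, 0.2, 0, 0, 3, 0.002, 0.003, 0.103, 0.2, 0, 0, 3, 0.002, 0.003, 0.103, 0.2, 0, 0, 3, 0.002, 0.003, 0.103, 0.2],
  "squeeze": 50
}}

```text
clock: 5.88
position: [0.5793, -0.0428, 0.1433]
ee_rot: [1.0, 0.017, 0.0, -0.0]
ft_force: [-0.8, -0.3, -0.5]
grip_width: 0.199
grasp_force: 0.0
```

Run:
```python
from h import *
a,_=snap('wrist','wrist3'); b,_=snap('side','side3')
cv2.imwrite('pics/crop2.png',np.hstack([cv2.resize(a[60:330,140:400],None,fx=1.5,fy=1.5),cv2.resize(b[90:225,170:300],None,fx=3,fy=3)])[...,::-1])
```

```text
(no output)
```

View pics/crop2.png

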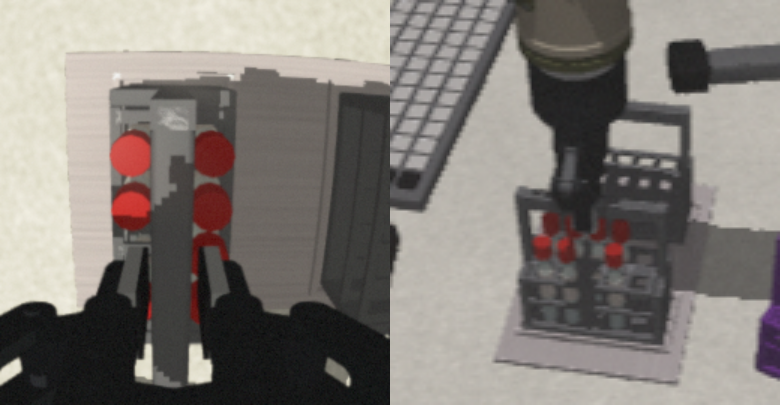

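The picture shows the pads either side of the bar, which runs (172,100) to (170,380) between pads at x ≈ 148 and 200, roughly centred and aligned. The carrier is still in its nest. Closing now.

>>> {"method": "play_rows", "body": {
  "plan": [0, 0, 0, 0, 0, 0, 0.15, 0, 0, 0, 0, 0, 0, 0.1, 0, 0, 0, 0, 0, 0, 0, 0, 0, 0, 0, 0, 0, 0, 0, 0, 0, 0, 0, 0, 0, 0, 0, 0, 0, 0, 0, 0],
  "squeeze": 60
}}

```text
clock: 6.72
position: [0.5794, -0.0427, 0.1434]
ee_rot: [1.0, 0.017, 0.0, -0.0]
ft_force: [-0.3, 1.3, 1.1]
grip_width: 0.127
grasp_force: 59.4
```

>>> {"method": "play_rows", "body": {
  "plan": [0, 0, 0, 0, 0, -0.003, 0, 0, 0, 0, 0, 0, -0.008, 0, 0, 0, 0, 0, 0, -0.016, 0, 0, 0, 0, 0, 0, -0.026, 0, 0, 0, 0, 0, 0, -0.038, 0, 0, 0, 0, 0, 0, -0.05, 0, 0, 0, 0, 0, 0, -0.063, 0, 0, 0, 0, 0, 0, -0.076, 0, 0, 0, 0, 0, 0, -0.088, 0, 0, 0, 0, 0, 0, -0.098, 0, 0, 0, 0, 0, 0, -0.106, 0, 0, 0, 0, 0, 0, -0.112, 0, 0, 0, 0, 0, 0, -0.115, 0, 0, 0, 0, 0, 0, -0.115, 0, 0, 0, 0, 0, 0, -0.115, 0, 0, 0, 0, 0, 0, -0.115, 0, 0, 0, 0, 0, 0, -0.115, 0, 0, 0, 0, 0, 0, -0.115, 0]
}}

```text
clock: 8.98
position: [0.5793, -0.0428, 0.2583]
ee_rot: [1.0, 0.017, 0.0, -0.0]
ft_force: [-0.6, 0.3, -4.7]
grip_width: 0.13
grasp_force: 58.5
```

Run:
```python
from h import *
a,_=snap('scene','scene4'); b,_=snap('side','side4'); o=status.get_obs(); print(o['position'],o['ft_force'],o['torque'],o['grip_width'],o['grasp_force'])
cv2.imwrite('pics/crop3.png',np.hstack([cv2.resize(a[100:300,180:380],None,fx=2,fy=2),cv2.resize(b[100:300,140:340],None,fx=2,fy=2)])[...,::-1])
```

```text
[ 0.57925473 -0.04277118  0.25829796] [-0.22885431  0.52412767 -5.08897351] [ 0.03161419 -0.05910088  0.0051472 ] 0.12851381230468192 58.49243402481079
```

View pics/crop3.png

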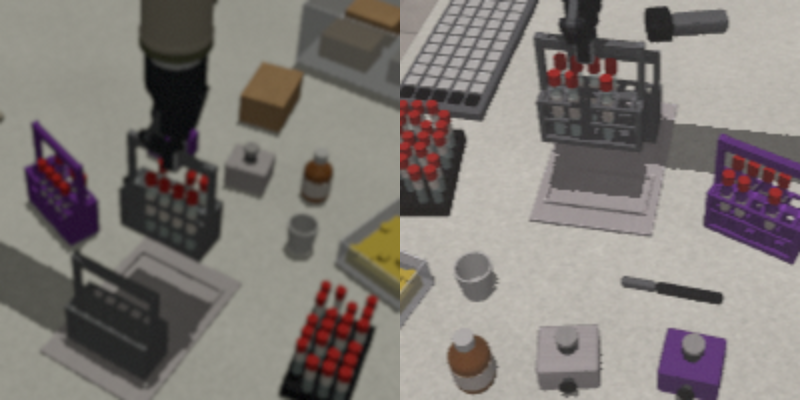

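The carrier hangs level and clear of the empty nest, and the empty carrier, bystanders and both counters are undisturbed with the grey plunger up. The load reads about 5 N. A quick numeric check of level and height, then hand-in.

Run:
```python
from h import *
S=load('side4')[1];C=load('scene4')[1]
s=lambda u,v:ray(S,140+(u-400)/2,100+v/2); c=lambda u,v:ray(C,180+u/2,100+v/2)
a,e=tri([s(656,55),c(131,137)]);b,f=tri([s(538,41),c(212,167)])
print(a,b,e,f,'tilt deg',np.degrees(np.arctan2(b[2]-a[2],b[0]-a[0])),'base z',(a[2]+b[2])/2-.142)
```

```text
[ 0.50336705 -0.03924997  0.25652124] [ 0.63443095 -0.03488406  0.26544556] [np.float64(0.007716317066544633), np.float64(0.007716317066544557)] [np.float64(0.0005709388050004172), np.float64(0.0005709388050004338)] tilt deg 3.8953337281806992 base z 0.118983397413404
```

The two-view tilt is weak, with a 7.7 mm residual and a 2.2° reading even before the lift. A better check is whether the caps moved in the wrist view relative to the gripper since the grasp.

Run:
```python
from h import *
a,m=load('wrist3'); b,_=snap('wrist','wrist5')
def caps(im):
    i=im.astype(int); k=((i[...,0]>90)&(i[...,0]>2.2*i[...,1])).astype(np.uint8)
    k[:, :200]=0; k[:,300:]=0
    n,l,s,c=cv2.connectedComponentsWithStats(k); return [(c[j].round(1).tolist(),s[j].tolist()) for j in range(1,n) if s[j,4]>60]
for im in(a,b): print(caps(im))
g=lambda im:cv2.cvtColor(im,cv2.COLOR_RGB2GRAY)
for n,(y0,y1,x0,x1) in dict(barend=(118,150,236,275),left=(145,215,212,240),right=(145,215,268,298)).items():
    r=cv2.matchTemplate(g(b)[y0-20:y1+20,x0-20:x1+20],g(a)[y0:y1,x0:x1],cv2.TM_CCOEFF_NORMED);_,v,_,p=cv2.minMaxLoc(r);print(n,v,p[0]-20,p[1]-20)
cv2.imwrite('pics/crop4.png',np.hstack([cv2.resize(i[60:330,140:400],None,fx=1.5,fy=1.5) for i in(a,b)])[...,::-1])
```

```text
[([282.0, 162.5], [270, 147, 26, 31, 629]), ([227.1, 162.9], [214, 149, 26, 29, 592]), ([227.6, 197.9], [215, 182, 25, 32, 638]), ([280.7, 202.4], [269, 182, 26, 51, 757]), ([269.2, 266.6], [267, 257, 6, 19, 65])]
[([282.9, 162.7], [271, 147, 26, 31, 602]), ([227.9, 163.1], [215, 149, 26, 29, 596]), ([228.6, 197.9], [216, 183, 26, 31, 632]), ([282.0, 199.0], [271, 182, 25, 35, 585]), ([285.4, 227.6], [277, 221, 16, 14, 118])]
barend 0.9389076232910156 1 0
left 0.9841704368591309 1 0
right 0.8677251935005188 1 0
```

View pics/crop4.png

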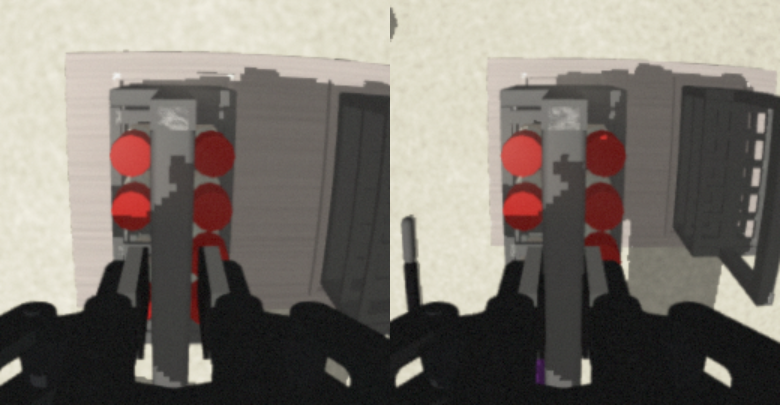

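The caps moved by less than 0.3 px along the bar and 1 px across since the grasp, so the carrier hangs as level as it stood. Base height is about 0.12 m. Handing in.

```bash
python3 -c "
from workcell import manip
print(manip.hand_in())"
```

```text
the job is handed in; nothing more can be done
None
```

I pressed the tally plunger to its stop and let it spring back. I then lifted the loaded carrier and handed the job in with it held level and still, its base about 12 cm above the bench; the hand-in gave no pass/fail verdict.

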